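# Fit the shelf bracket on the optical post

### The arm

A 6-joint arm with a two-finger parallel gripper is mounted at the origin on the work surface. World frame = base frame: x ahead of the robot, y to its left, z up, the work surface at z = 0. Lengths are in m, angles in degrees, forces in N, time in s.
With the tool pointing down it reaches from about 0.35 to 0.875 m from the base axis. Payload 4.2 kg.
Tool frame: the origin (TCP) lies on the centre line of the jaws, within the pads' length; the fingertips stand 11 mm ahead of it and the grasp point (between the pads) lies 8 mm behind it; z points along the fingers, y is the line along which they close (so a half turn about z gives the same grasp; the last joint's range is limited). The gripper opens to 87 mm and grips with 3 to 60 N. Pads are 19 mm wide; open, the fingers measure 117 mm over their backs; the gripper's body (75 mm by 190 mm) begins 51 mm behind the grasp point.
Start: joints at [83.285, 22.042, 0.453, 0, -68.411, -14.817], TCP at [0.229, 0.581, 0.234] pointing down, gripper open.
Joint ranges: [-179.83, 179.83], [-69.29, 118.12], [-61.27, 80.66], [-181.25, 117.63], [-171.15, -9.14], [-177.46, 177.46]. Speed limits (degrees/s): [159.86, 159.86, 180, 180, 180, 180].

### API

Orientations are given as a 3x3 rotation matrix whose columns are the frame's x, y, z axes.
In Python, from station import r gives the robot as it stands.
- The arm moves only by the tool servo_tool, never from a script. Its argument "commands" is a list that holds one entry, the list of rows, each a list of 7 numbers: the closure, from 0 (fully open) to 1 (shut), then the shift along the tool's x, y, z in mm, then the turn, a rotation vector about the tool's x, y, z in rad. In form: [[[claw, x, y, z, ax, ay, az], ...]]. A call has exactly 5 rows; each row is the pose to reach, as a shift and turn from the pose commanded when the call began, along the tool's axes at that moment; what a row does not reach only later rows make up. A row lasts 1/10 s, in which the tool goes at most 50 mm and 8.59 degrees, less where a joint would pass 70% of its speed; a pose out of reach is approached as far as the arm can. A call with a gripper value outside its range is refused whole. The fingers move at their own pace and stop on an object; the grip force is fixed at half the most. Time passes only in rows, so rows that repeat a pose let the fingers close, or fill a call up. It gives the time, the measured TCP pose, the force, the opening and the grip force at its end, in the units of the state.
- r.sense(): the state, without advancing time (a new reading comes with each control period).
- r.capture(name): name is "scene" or "top" or "wrist"; returns a dict with "pixels" (420x560x3 uint8, red, green, blue), "camera_matrix" (3x3 intrinsics, pixels), "R" (3x3) and "t" (3): a world point X has camera coordinates R X + t. Camera axes: x right, y down, z forward; pixel columns grow to the right and rows downward; lengths in m; the calibration is good to about 2 mm. A picture is of the moment at which its call begins. There is no depth.
- r.finish_job(): hands the job in; it is judged then, once.
The state is a dict: "time_s": time; "joints": joint angles; "joint_velocities": joint speeds; "effort": joint torques, N m; "tcp_pos": TCP position; "ee_rot": TCP orientation; "wrist_force": force on the tool from outside, world axes, zero at the start; "moment": the same for the moment, N m; "gripper_width": opening from 0.0 (shut) to 1.0 (fully open); "gripper_force": force on a finger pad.
Only numpy, scipy, OpenCV 4.12 (cv2) and the standard library are available. Lean on these libraries where they do the work, as an engineer would, in place of code of your own. Each camera call takes 0.05 s, during which the arm holds its last target. There are 200 camera calls.

### The job

Fit the shelf bracket on the upright post: slide its clamp ring over the top of the post and let it down by hand, without letting it drop, until it sits flat on the stop collar. Leave its shelf lined up with the post's foot, reaching out over the foot's long side so that the load stays above it. Let go of the bracket, and do not disturb the other things on the table.

Things in the scene. Friction and masses are not known exactly. Their poses are not given: they have to be found in the camera images.
- bracket: the loose shelf bracket, bare aluminium, about 0.42 kg, lying underside down on the table: a square clamp ring 58 x 58 mm, 40 mm high, with a vertical through bore of 41 mm; a flat shelf 66 mm wide, 6 mm thick, flush with the underside, reaches 109 mm from the bore's axis; two clamp ears reach 45 mm to the back. Origin: bore's centre at the underside; x along the shelf, z up
- bracket_grip (a point): point inside the bracket (12, 0, 28 mm in its frame), near the line through its centre of mass: half way between the ring's two free flat sides (58 mm apart, at y = -29 and +29 mm), where it can be gripped from above
- shelf_end (a point): point on the bracket: middle of the shelf's outer edge, on its top face (109, 0, 6 mm in the bracket's frame)
- stand: the fixed post: polished steel, 38 mm diameter, on a grey rectangular foot plate 135 x 70 x 12 mm bolted to the table. The post stands near one end of the foot, which reaches 35 mm from the post's axis on its short side and 100 mm on its long side. Origin: on the post's axis at table height; x along the foot's long side, z up
- post_top (a point): centre of the post's top face, 142 mm above the table; the top edge is chamfered (4 mm wide, 5 mm high), so the post is 30 mm wide at the very top
- collar_top (a point): the stop collar's top face, on the post's axis: a dark steel ring, 60 mm outside diameter, 16 mm high, fixed tight round the post; its top is 80 to 100 mm above the table, different in each run. The bracket's underside comes to rest on it; the post then stands 2 to 22 mm out of the bracket's ring
- spare_collar: bystander: a loose spare stop collar lying on the table, dark steel ring, 60 mm outside diameter, 39 mm bore, 16 mm high, no shelf; origin at the centre of its underside
- keypad: bystander: flat black control pad of the microscope, 110 x 150 x 22 mm, with a knob to 35 mm high; origin at the centre of its underside
- objective: bystander: steel microscope objective standing upright, 35 mm diameter, 66 mm high; origin at the centre of its underside
- driver: bystander: screwdriver with black handle, 190 mm long, lying on the table; origin under its middle
Things that resemble listed ones, but are neither listed nor needed, are in the scene too. Of the things shaped like the bracket, the aluminium one is meant. Leave any green look-alike of the stand alone.

How it is judged:
By the outcome, as a careful person would: the job done as asked, in the order asked, and still so for the second after the job is handed in, with the robot touching nothing.
It also fails if it takes over 45 s, if anything falls off the work surface, if the arm or the gripper's body presses on something with over 40 N, if the wrist force passes 120 N, or if a joint passes its speed limit or range.

## Working session

There is one attempt and no reset: what is moved stays moved. The work goes in short steps, Python scripts to look and compute and a tool call to move; the robot and the scene stay as the last step left them, time stands still between calls to the robot, and variables do not carry over. Pictures are saved under pics/ and viewed, at most 10 in all, crops included, and the job is handed in when it is done.

Besides the shell and the picture viewer there is one more tool, called after ">>>" by a JSON object that holds its "method" and its "body", one argument or row to a line. servo_tool: Moves the arm, as the interface text tells. Its arguments: {"type":"object","properties":{"commands":{"type":"array","items":{"type":"array","items":{"type":"array","items":{"type":"number"}}}}},"required":["commands"]}

```bash
mkdir -p pics; python3 - <<'E'
from station import r
import cv2,numpy as np
s=r.sense();print(s['time_s'],s['tcp_pos'],np.round(s['ee_rot'],3),s['gripper_width'])
for n in("scene","top"):
    c=r.capture(n);cv2.imwrite(f'pics/{n}0.png',c['pixels'][:,:,::-1]);np.savez(f'{n}0.npz',**c)
    print(n,-c['R'].T@c['t'],c['R'][2])
E
```

```text
0.0 [0.22914685 0.58085175 0.23245243] [[ 0.93  -0.367 -0.001]
 [-0.367 -0.93  -0.002]
 [ 0.     0.002 -1.   ]] 1.0008353577148734
scene [ 0.82823141 -0.46246523  0.98247111] [-0.30331503  0.45104429 -0.83938016]
top [0.36863902 0.01659173 1.3165398 ] [ 0.12233824 -0.00578107 -0.99247163]
```

View pics/scene0.png

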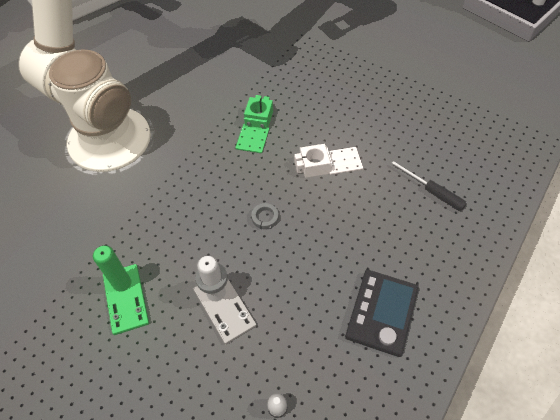

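View pics/top0.png

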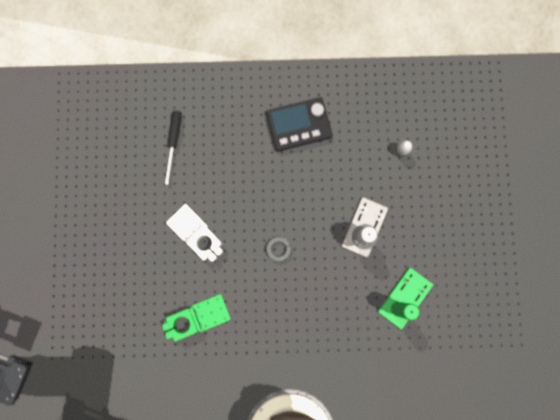

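```bash
cat > h.py <<'E'
import numpy as np,cv2
def ray(c,uv,z):
    uv=np.atleast_2d(uv).astype(float);K,R,t=c['camera_matrix'],c['R'],c['t'];C=-R.T@t
    d=np.c_[uv,np.ones(len(uv))]@np.linalg.inv(K).T@R
    return C+d*((z-C[2])/d[:,2])[:,None]
def proj(c,X):
    p=(np.atleast_2d(X)@c['R'].T+c['t'])@c['camera_matrix'].T
    return p[:,:2]/p[:,2:]
E
python3 - <<'E'
from h import *
for n,boxes in(('top',{'br':(160,200,230,270),'st':(335,190,395,262)}),('scene',{'br':(285,135,370,185),'st':(190,250,262,345)})):
    c=dict(np.load(n+'0.npz'));im=c['pixels'];hsv=cv2.cvtColor(im,cv2.COLOR_RGB2HSV)
    for k,(x0,y0,x1,y1) in boxes.items():
        m=np.zeros(im.shape[:2],np.uint8);m[y0:y1,x0:x1]=((hsv[...,2]>120)&(hsv[...,1]<60))[y0:y1,x0:x1]*255
        cs,_=cv2.findContours(m,cv2.RETR_CCOMP,cv2.CHAIN_APPROX_NONE)
        for q in sorted(cs,key=cv2.contourArea)[::-1][:4]:
            if cv2.contourArea(q)<30: continue
            print(n,k,cv2.contourArea(q),[np.round(v,1) for v in cv2.minAreaRect(q)],'\n',np.round(ray(c,cv2.boxPoints(cv2.minAreaRect(q)),.012 if k=='st' else .006)[:,:2],3).tolist(), 'z.04/.142',np.round(ray(c,cv2.minAreaRect(q)[0],.04 if k=='br' else .142)[:,:2],3))
for n,s in(('top',{'br':(160,195,240,275),'st':(325,190,405,270)}),):
    im=np.load(n+'0.npz')['pixels'][...,::-1]
    t=[cv2.resize(im[b[1]:b[3],b[0]:b[2]],(400,400),interpolation=cv2.INTER_CUBIC) for b in s.values()]
im=np.load('scene0.npz')['pixels'][...,::-1]
cv2.imwrite('pics/crop.png',np.hstack(t))
E
```

```text
top br 2409.0 [array([191.5, 234. ]), array([68., 63.]), np.float64(90.0)] 
 [[0.579, 0.306], [0.575, 0.148], [0.404, 0.15], [0.408, 0.306]] z.04/.142 [[0.488 0.222]]
top br 140.5 [array([204.8, 243.3]), array([12.7, 13.4]), np.float64(45.0)] 
 [[0.467, 0.218], [0.49, 0.194], [0.467, 0.172], [0.444, 0.196]] z.04/.142 [[0.464 0.19 ]]
top br 69.0 [array([165.2, 241.8]), array([12.2, 10.2]), np.float64(78.7)] 
 [[0.486, 0.309], [0.49, 0.284], [0.46, 0.278], [0.456, 0.303]] z.04/.142 [[0.47  0.286]]
top br 65.0 [array([164.6, 211.6]), array([11.6,  8.8]), np.float64(66.8)] 
 [[0.559, 0.311], [0.567, 0.29], [0.54, 0.279], [0.531, 0.299]] z.04/.142 [[0.544 0.287]]
top st 1653.0 [array([369.6, 223.6]), array([37.6, 65.8]), np.float64(21.4)] 
 [[0.447, -0.142], [0.6, -0.209], [0.562, -0.295], [0.411, -0.227]] z.04/.142 [[ 0.491 -0.194]]
top st 140.0 [array([357. , 234.5]), array([12., 17.]), np.float64(0.0)] 
 [[0.457, -0.169], [0.5, -0.171], [0.499, -0.201], [0.456, -0.199]] z.04/.142 [[ 0.467 -0.165]]
scene br 3943.5 [array([327. , 159.5]), array([49., 84.]), np.float64(90.0)] 
 [[0.364, 0
[... 245 characters left out ...]
29]]
scene st 6381.5 [array([225.5, 297. ]), array([71., 94.]), np.float64(0.0)] 
 [[0.493, -0.3], [0.368, -0.141], [0.494, -0.062], [0.607, -0.228]] z.04/.142 [[ 0.538 -0.224]]
scene st 818.0 [array([238.1, 294.4]), array([73.9, 46.2]), np.float64(43.7)] 
 [[0.428, -0.199], [0.437, -0.104], [0.594, -0.139], [0.579, -0.228]] z.04/.142 [[ 0.554 -0.208]]
scene st 44.5 [array([210.3, 325.4]), array([11.7,  6.6]), np.float64(60.3)] 
 [[0.49, -0.25], [0.495, -0.239], [0.517, -0.249], [0.512, -0.26]] z.04/.142 [[ 0.547 -0.278]]
scene st 40.0 [array([237., 337.]), array([ 3.3, 17.8]), np.float64(56.3)] 
 [[0.551, -0.255], [0.564, -0.224], [0.57, -0.227], [0.557, -0.257]] z.04/.142 [[ 0.596 -0.271]]
```

View pics/crop.png

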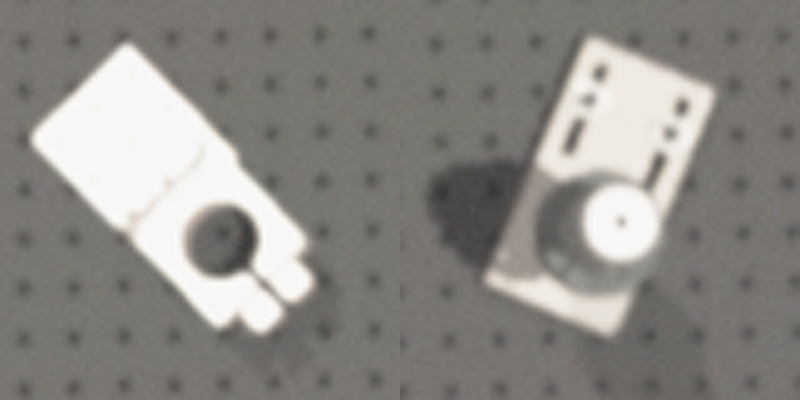

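```bash
python3 - <<'E'
from h import *
c=dict(np.load('top0.npz'))
b=ray(c,[204.5,243.2],.04)[0];e=ray(c,[[185.6,203.4],[166.4,222.4]],.006);em=e.mean(0)
d=em-b;print('bore',b,'end',em,np.hypot(*d[:2]),'yaw',np.degrees(np.arctan2(d[1],d[0])))
f=ray(c,[[363,197],[388.2,208.4],[367.8,257.4],[342.4,246.6]],.012)
L=(f[0]+f[1])/2-(f[2]+f[3])/2;u=L/np.linalg.norm(L);print('foot L',np.linalg.norm(L),'yaw',np.degrees(np.arctan2(L[1],L[0])),'axis',(f[2]+f[3])/2+.035*u,'from far',(f[0]+f[1])/2-.1*u)
print('post',ray(c,[369.4,234.4],.142))
E
```

```text
bore [0.46437653 0.19069016 0.04      ] end [0.54513553 0.2660421  0.006     ] 0.110453300818713 yaw 43.016298741400576
foot L 0.134734644221036 yaw -25.032867428104584 axis [ 0.46621513 -0.19323873  0.012     ] from far [ 0.4659747  -0.19312645  0.012     ]
post [[ 0.46644413 -0.19287     0.142     ]]
```

```bash
cat >> h.py <<'E'
def go(pos,yaw):
    "shift mm / turn rad in the tool frame to a tool-down pose with tool y at yaw (deg)"
    from station import r; from scipy.spatial.transform import Rotation as Ro
    s=r.sense();R=np.array(s['ee_rot']);a=np.radians(yaw)
    y=np.array([np.cos(a),np.sin(a),0]);z=np.array([0,0,-1.]);T=np.c_[np.cross(y,z),y,z]
    print(np.round(s['time_s'],2),np.round(s['tcp_pos'],4),'F',np.round(s['wrist_force'],1),'w',round(s['gripper_width'],3),'gf',round(s['gripper_force'],1),'j',np.round(s['joints'],0))
    print('shift',np.round(R.T@(np.array(pos)-s['tcp_pos'])*1e3,1),'turn',np.round(Ro.from_matrix(R.T@T).as_rotvec(),3))
E
python3 -c "
from h import *
go([.4733,.1987,.16],133)"
```

```text
0.1 [0.2292 0.5809 0.2326] F [-0.7  0.1 -1.4] w 0.998 gf 0.0 j [ 83.  22.   0.  -0. -68. -15.]
shift [367.4 265.7  73.1] turn [ 1.000e-03 -2.000e-03  2.015e+00]
```

>>> {"method": "servo_tool", "body": {
  "commands": [
    [[0,40,29,8,0,0,0.145],[0,80,58,16,0,0,0.29],[0,120,87,24,0,0,0.435],[0,160,116,32,0,0,0.58],[0,200,145,40,0,0,0.72]]
  ]
}}

```text
time_s: 0.6
tcp_pos: [0.3625, 0.3713, 0.1931]
ee_rot: [[0.453, -0.892, -0.0], [-0.892, -0.453, -0.0], [0.0, 0.0, -1.0]]
wrist_force: [0.6, 0.0, -0.1]
gripper_width: 1.001
gripper_force: 0.0
```

```bash
python3 -c "
from h import *
go([.4733,.1987,.16],133)"
```

```text
0.6 [0.3625 0.3713 0.1931] F [ 0.6  0.  -0.1] w 1.001 gf 0.0 j [ 64.  14. -18.  -0. -58. -37.]
shift [204.1 -20.7  33.1] turn [ 0.   -0.    1.29]
```

>>> {"method": "servo_tool", "body": {
  "commands": [
    [[0,40,-4,7,0,0,0.145],[0,80,-8,14,0,0,0.29],[0,120,-12,21,0,0,0.435],[0,160,-16,28,0,0,0.58],[0,204,-20.5,33,0,0,0.725]]
  ]
}}

```text
time_s: 1.1
tcp_pos: [0.4738, 0.1998, 0.16]
ee_rot: [[-0.253, -0.968, -0.001], [-0.968, 0.253, -0.0], [0.001, 0.001, -1.0]]
wrist_force: [1.0, 0.1, -0.0]
gripper_width: 0.996
gripper_force: 0.0
```

>>> {"method": "servo_tool", "body": {
  "commands": [
    [[0,0,0,0,0,0,0.14],[0,0,0,0,0,0,0.28],[0,0,0,0,0,0,0.42],[0,0,0,0,0,0,0.55],[0,0,0,0,0,0,0.565]]
  ]
}}

```text
time_s: 1.6
tcp_pos: [0.4733, 0.201, 0.1602]
ee_rot: [[-0.728, -0.685, -0.001], [-0.685, 0.728, -0.0], [0.001, 0.0, -1.0]]
wrist_force: [0.1, -0.3, -0.0]
gripper_width: 0.998
gripper_force: 0.0
```

```bash
python3 -c "
from h import *
from station import r
go([.4733,.1987,.02],133)
c=r.capture('wrist');cv2.imwrite('pics/w1.png',c['pixels'][:,:,::-1]);np.savez('w1.npz',**c)
a=np.radians(43);u=np.array([np.cos(a),np.sin(a)]);v=np.array([-u[1],u[0]]);o=np.array([.4645,.1905])
for x,y,z in((0,0,.04),(-29,-29,.04),(-29,29,.04),(109,-33,.006),(109,33,.006)): print(x,y,proj(c,np.r_[o+(x*u+y*v)/1e3,z]).round())
"
```

```text
1.6 [0.4733 0.201  0.1602] F [ 0.1 -0.3 -0. ] w 0.998 gf 0.0 j [ 41.  15. -21.  -0. -54. -88.]
shift [  1.5  -1.7 140.2] turn [ 0.    -0.001  0.004]
0 0 [[277. 191.]]
-29 -29 [[243. 157.]]
-29 29 [[311. 158.]]
109 -33 [[246. 281.]]
109 33 [[307. 281.]]
```

View pics/w1.png

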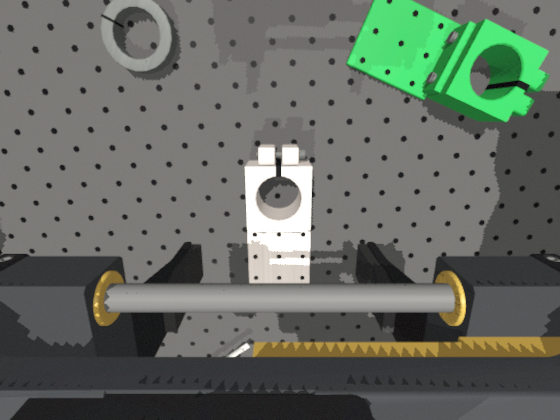

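```bash
python3 -c "
from h import *
c=dict(np.load('w1.npz'))
p=ray(c,[[279,198],[246,163],[312,165],[246,233],[312,233]],.04);e=ray(c,[[249,283],[310,283]],.006)
a=np.radians(43);u=np.array([np.cos(a),np.sin(a)]);o=np.array([.4645,.1905])
for q in list(p)+list(e): d=q[:2]-o;print(q.round(4),(d@u).round(4),(d@[-u[1],u[0]]).round(4))
im=c['pixels'];cv2.imwrite('pics/w1c.png',cv2.resize(im[140:300,200:360,::-1],(600,600),interpolation=cv2.INTER_CUBIC))
"
```

```text
[0.4681 0.1965 0.04  ] 0.0067 0.0019
[0.4649 0.1545 0.04  ] -0.0243 -0.0266
[0.4273 0.1971 0.04  ] -0.0228 0.0302
[0.5131 0.1972 0.04  ] 0.0401 -0.0283
[0.4716 0.2413 0.04  ] 0.0399 0.0323
[0.5665 0.2443 0.006 ] 0.1113 -0.0302
[0.5211 0.2926 0.006 ] 0.111 0.036
```

View pics/w1c.png

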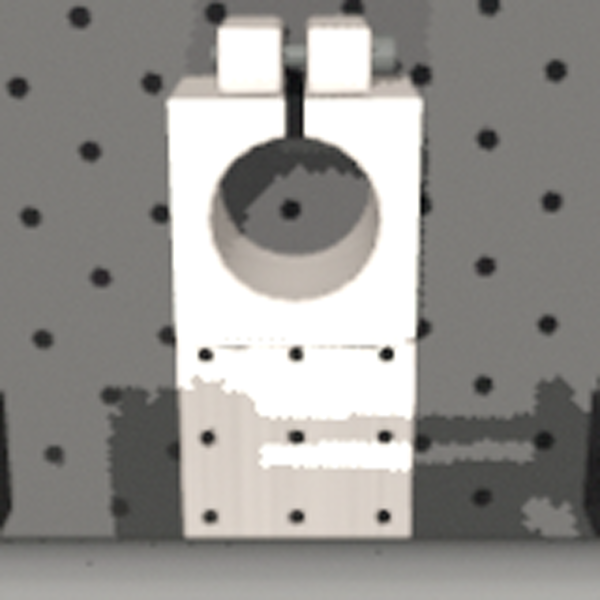

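```bash
python3 -c "
from h import *
im=np.load('scene0.npz')['pixels'][...,::-1]
f=lambda x,y:cv2.resize(im[y:y+100,x:x+80],(400,500),interpolation=cv2.INTER_CUBIC)
cv2.imwrite('pics/sc.png',np.hstack([f(290,110),f(185,250)]))
c=dict(np.load('scene0.npz'))
a=np.radians(43);u=np.array([np.cos(a),np.sin(a)]);v=np.array([-u[1],u[0]]);o=np.array([.4645,.1905])
for x,y,z in((0,0,.04),(-29,-29,.04),(-29,29,.04),(29,-29,.04),(29,29,.04),(109,-33,.006),(109,33,.006)): print(x,y,((proj(c,np.r_[o+(x*u+y*v)/1e3,z])-[290,110])*5).round())
print(((proj(c,[.4662,-.193,.142])-[185,250])*5).round())
"
```

```text
0 0 [[107. 228.]]
-29 -29 [[ 57. 287.]]
-29 29 [[ 33. 189.]]
29 -29 [[183. 268.]]
29 29 [[155. 170.]]
109 -33 [[349. 293.]]
109 33 [[314. 185.]]
[[90. 67.]]
```

View pics/sc.png

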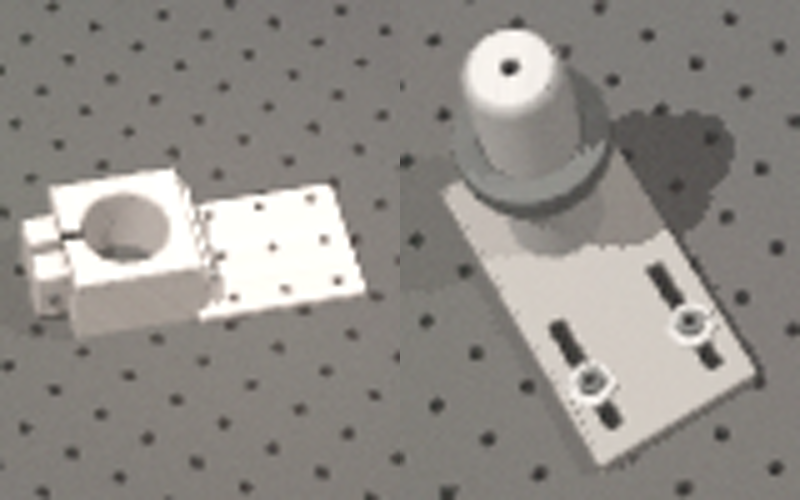

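```bash
python3 -c "
from h import *
c=dict(np.load('scene0.npz'));g=lambda p,o,z:ray(c,np.array(p)/5+o,z)
A=[290,110]
t=g([[127,228],[75,285],[50,187],[205,265],[177,170]],A,.04);e=g([[366,292],[332,185]],A,.006)
print('bore',t[0].round(4),'ctr',t[1:].mean(0).round(4),'end',e.mean(0).round(4));d=e.mean(0)-t[0];print(np.linalg.norm(d[:2]),np.degrees(np.arctan2(d[1],d[0])))
B=[185,250]
print('post',g([109,67],B,.142).round(4));f=g([[203,467],[357,370]],B,.012).mean(0)
p=g([109,67],B,.142)[0];d=f-p;print(f.round(4),np.linalg.norm(d[:2]),np.degrees(np.arctan2(d[1],d[0])))
c=dict(np.load('top0.npz'))
print('top green etc', -c['R'].T@c['t'])
"
```

```text
bore [0.4723 0.1952 0.04  ] ctr [0.4717 0.1961 0.04  ] end [0.5512 0.2693 0.006 ]
0.10819680307357232 43.249779326463674
post [[ 0.4719 -0.1895  0.142 ]]
[ 0.5632 -0.2312  0.012 ] 0.10041731716401386 -24.542593887967364
top green etc [0.36863902 0.01659173 1.3165398 ]
```

>>> {"method": "servo_tool", "body": {
  "commands": [
    [[0,-3.4,-1.5,40,0,0,0.004],[0,-3.4,-1.5,80,0,0,0.004],[0,-3.4,-1.5,115,0,0,0.004],[0,-3.4,-1.5,132,0,0,0.004],[0,-3.4,-1.5,140,0,0,0.004]]
  ]
}}

```text
time_s: 2.15
tcp_pos: [0.476, 0.2017, 0.0185]
ee_rot: [[-0.729, -0.684, -0.003], [-0.684, 0.729, -0.003], [0.004, 0.0, -1.0]]
wrist_force: [-0.2, -0.2, 0.2]
gripper_width: 1.001
gripper_force: 0.0
```

>>> {"method": "servo_tool", "body": {
  "commands": [
    [[0.6,0,0,0,0,0,0],[0.6,0,0,0,0,0,0],[0.6,0,0,0,0,0,0],[0.6,0,0,0,0,0,0],[0.6,0,0,0,0,0,0]]
  ]
}}

```text
time_s: 2.65
tcp_pos: [0.4774, 0.2029, 0.0216]
ee_rot: [[-0.73, -0.683, 0.001], [-0.683, 0.73, 0.001], [-0.002, 0.0, -1.0]]
wrist_force: [-1.3, -0.2, 3.6]
gripper_width: 0.662
gripper_force: 30.0
```

>>> {"method": "servo_tool", "body": {
  "commands": [
    [[0.6,0,0,-15,0,0,0],[0.6,0,0,-50,0,0,0],[0.6,0,0,-90,0,0,0],[0.6,0,0,-130,0,0,0],[0.6,0,0,-160,0,0,0]]
  ]
}}

```text
time_s: 3.15
tcp_pos: [0.4767, 0.2023, 0.1825]
ee_rot: [[-0.731, -0.683, 0.001], [-0.683, 0.731, 0.001], [-0.001, 0.0, -1.0]]
wrist_force: [0.5, -0.4, -5.0]
gripper_width: 0.663
gripper_force: 30.0
```

```bash
python3 -c "
from h import *
a=np.radians(-25);p=np.array([.469,-.191])+.012*np.array([np.cos(a),np.sin(a)])
go([*p,.197],65)"
```

```text
3.15 [0.4767 0.2023 0.1825] F [ 0.5 -0.4 -5. ] w 0.663 gf 30.0 j [ 41.  14. -19.  -0. -57. -88.]
shift [ 269.7 -293.2  -14.9] turn [1.000e-03 1.000e-03 1.188e+00]
```

>>> {"method": "servo_tool", "body": {
  "commands": [
    [[0.6,15,-16,-5,0,0,0.06],[0.6,40,-43,-10,0,0,0.18],[0.6,68,-74,-15,0,0,0.31],[0.6,96,-105,-15,0,0,0.43],[0.6,124,-135,-15,0,0,0.55]]
  ]
}}

```text
time_s: 3.65
tcp_pos: [0.4773, 0.0176, 0.1949]
ee_rot: [[-0.981, -0.196, -0.002], [-0.196, 0.981, 0.0], [0.002, 0.001, -1.0]]
wrist_force: [1.2, 0.3, -4.1]
gripper_width: 0.662
gripper_force: 30.0
```

```bash
python3 -c "
from h import *
a=np.radians(-25);p=np.array([.469,-.191])+.012*np.array([np.cos(a),np.sin(a)])
go([*p,.197],65)"
```

```text
3.65 [0.4773 0.0176 0.1949] F [ 1.2  0.3 -4.1] w 0.662 gf 30.0 j [  22.   10.  -23.   -0.  -58. -100.]
shift [  39.3 -210.    -2.2] turn [ 0.    -0.002  0.633]
```

>>> {"method": "servo_tool", "body": {
  "commands": [
    [[0.6,7,-37,-2,0,0,0.11],[0.6,14,-75,-2,0,0,0.23],[0.6,21,-112,-2,0,0,0.35],[0.6,28,-148,-2,0,0,0.46],[0.6,34,-180,-2,0,0,0.56]]
  ]
}}

```text
time_s: 4.15
tcp_pos: [0.4799, -0.1654, 0.1965]
ee_rot: [[-0.935, 0.356, -0.002], [0.356, 0.935, 0.001], [0.003, 0.0, -1.0]]
wrist_force: [0.5, -0.1, -4.8]
gripper_width: 0.665
gripper_force: 30.0
```

>>> {"method": "servo_tool", "body": {
  "commands": [
    [[0.6,12,-14,0,0,0,0.04],[0.6,18,-20,0,0,0,0.06],[0.6,21.5,-23,0,0,0,0.073],[0.6,21.5,-23,0,0,0,0.073],[0.6,21.5,-23,0,0,0,0.073]]
  ]
}}

```text
time_s: 4.65
tcp_pos: [0.4536, -0.1772, 0.1979]
ee_rot: [[-0.909, 0.416, 0.001], [0.416, 0.909, 0.0], [-0.001, 0.0, -1.0]]
wrist_force: [0.6, 0.2, -3.9]
gripper_width: 0.663
gripper_force: 30.0
```

```bash
python3 -c "
from h import *
from station import r
a=np.radians(-25);p=np.array([.469,-.191])+.012*np.array([np.cos(a),np.sin(a)])
go([*p,.197],65)
for n in('scene','top','wrist'):
    c=r.capture(n);np.savez(n+'2.npz',**c);im=c['pixels'][...,::-1]
    cv2.imwrite(f'pics/{n}2.png',im)
T=cv2.resize(cv2.imread('pics/top2.png')[180:280,330:410],(400,500),interpolation=2)
S=cv2.resize(cv2.imread('pics/scene2.png')[230:350,180:276],(400,500),interpolation=2)
cv2.imwrite('pics/ts2.png',np.hstack([T,S]))
"
```

```text
4.65 [ 0.4536 -0.1772  0.1979] F [ 0.6  0.2 -3.9] w 0.663 gf 30.0 j [  -2.   10.  -22.   -0.  -58. -112.]
shift [-31.7  -6.2   0.9] turn [0.    0.001 0.007]
```

>>> {"method": "servo_tool", "body": {
  "commands": [
    [[0.6,-10,-2,0,0,0,0.007],[0.6,-20,-4,0,0,0,0.007],[0.6,-31.7,-6.2,0,0,0,0.007],[0.6,-31.7,-6.2,0,0,0,0.007],[0.6,-31.7,-6.2,0,0,0,0.007]]
  ]
}}

```text
time_s: 5.3
tcp_pos: [0.4796, -0.1972, 0.197]
ee_rot: [[-0.905, 0.425, -0.001], [0.425, 0.905, 0.0], [0.001, -0.0, -1.0]]
wrist_force: [0.0, 0.2, -3.7]
gripper_width: 0.664
gripper_force: 30.0
```

```bash
python3 -c "
from h import *
from station import r
a=np.radians(-25);p=np.array([.469,-.191])+.012*np.array([np.cos(a),np.sin(a)])
go([*p,.197],65)
for n in('scene','wrist'):
    c=r.capture(n);np.savez(n+'2.npz',**c);im=c['pixels'][...,::-1]
    cv2.imwrite(f'pics/{n}2.png',im)
T=cv2.resize(cv2.imread('pics/wrist2.png')[130:280,220:340],(400,500),interpolation=2)
S=cv2.resize(cv2.imread('pics/scene2.png')[230:350,180:276],(400,500),interpolation=2)
cv2.imwrite('pics/ts2.png',np.hstack([T,S]))
"
```

```text
5.3 [ 0.4796 -0.1972  0.197 ] F [ 0.   0.2 -3.7] w 0.664 gf 30.0 j [  -4.   14.  -17.   -0.  -59. -111.]
shift [0.2 1.1 0. ] turn [-0.    -0.001 -0.003]
```

View pics/ts2.png

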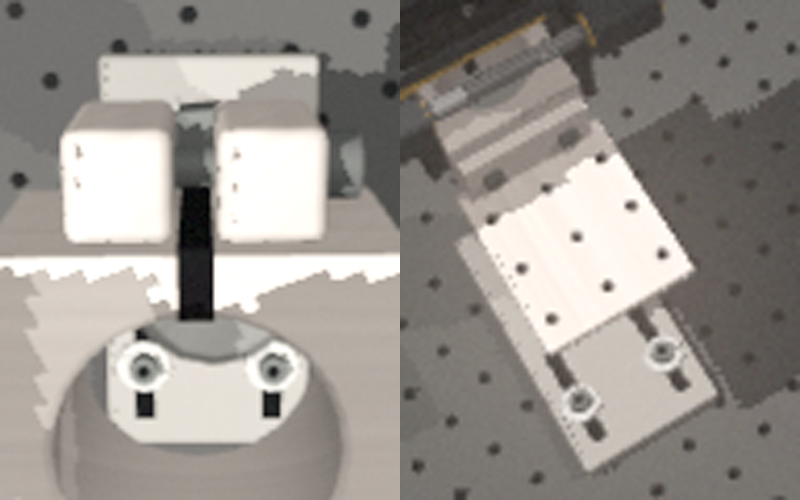

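```bash
python3 -c "
from h import *
c=dict(np.load('scene2.npz'))
e=ray(c,np.array([[152,355],[294,268]])/4.1667+[180,230],.1814);d=e[1]-e[0];print('w',np.linalg.norm(d),'yaw',np.degrees(np.arctan2(d[1],d[0]))-90)
a=np.radians(-25);u=np.array([np.cos(a),np.sin(a)])
print('scene bore',e.mean(0)[:2]-.109*u, 'post .4719 -.1895; tool-based',np.array([.4796,-.1972])-.012*u)
w=dict(np.load('wrist2.npz'));f=lambda X:((proj(w,X)-[220,130])*[400/120,500/150]).round(0).tolist()
p=np.array([.469,-.191]);g=lambda rad,z:[[*(p+rad*np.array(k)),z] for k in (u,-u,[-u[1],u[0]],[u[1],-u[0]],[0,0])]
print('post',f(g(.015,.142)));print('post base of chamfer',f(g(.019,.137)));print('collar',f(g(.03,.09)))
print('bolt-ish foot short end',f([[*(p-.035*u),.012]]), 'foot far',f([[*(p+.1*u),.012]]))
p=np.array([.4796,-.1972])-.012*u
print('bore top',f(g(.0205,.2154)));print('bore bot',f(g(.0205,.1754)))
print(-w['R'].T@w['t'],w['R'][2])
"
```

```text
w 0.06445807575260859 yaw -23.648081030087184
scene bore [ 0.47240247 -0.19238818] post .4719 -.1895; tool-based [ 0.46872431 -0.19212858]
post [[200.0, 354.0], [199.0, 216.0], [272.0, 286.0], [127.0, 286.0], [199.0, 286.0]]
post base of chamfer [[200.0, 363.0], [199.0, 191.0], [290.0, 279.0], [109.0, 279.0], [199.0, 279.0]]
collar [[199.0, 334.0], [199.0, 104.0], [317.0, 223.0], [80.0, 223.0], [199.0, 223.0]]
bolt-ish foot short end [[198.0, 53.0]] foot far [[199.0, 443.0]]
bore top [[193.0, 579.0], [192.0, 311.0], [340.0, 450.0], [45.0, 451.0], [193.0, 451.0]]
bore bot [[194.0, 452.0], [193.0, 233.0], [310.0, 346.0], [77.0, 346.0], [193.0, 346.0]]
[ 0.40829083 -0.16316764  0.3479508 ] [ 0.25820306 -0.12124899 -0.95845181]
```

>>> {"method": "servo_tool", "body": {
  "commands": [
    [[0.6,1.2,2.5,0,0,0,0],[0.6,1.2,2.5,10,0,0,0],[0.6,1.2,2.5,20,0,0,0],[0.6,1.2,2.5,28,0,0,0],[0.6,1.2,2.5,32,0,0,0]]
  ]
}}

```text
time_s: 5.9
tcp_pos: [0.4786, -0.1939, 0.164]
ee_rot: [[-0.905, 0.424, -0.003], [0.424, 0.905, 0.0], [0.003, -0.001, -1.0]]
wrist_force: [-0.8, 0.3, -4.0]
gripper_width: 0.661
gripper_force: 30.0
```

>>> {"method": "servo_tool", "body": {
  "commands": [
    [[0.6,0,0,2,0,0,0],[0.6,0,0,4,0,0,0],[0.6,0,0,6,0,0,0],[0.6,0,0,8,0,0,0],[0.6,0,0,10,0,0,0]]
  ]
}}

```text
time_s: 6.4
tcp_pos: [0.4796, -0.1941, 0.1556]
ee_rot: [[-0.906, 0.424, 0.0], [0.424, 0.906, -0.0], [-0.0, 0.0, -1.0]]
wrist_force: [0.3, -0.6, -4.0]
gripper_width: 0.662
gripper_force: 30.0
```

>>> {"method": "servo_tool", "body": {
  "commands": [
    [[0.6,0,0,4,0,0,0],[0.6,0,0,8,0,0,0],[0.6,0,0,13,0,0,0],[0.6,0,0,18,0,0,0],[0.6,0,0,22,0,0,0]]
  ]
}}

```text
time_s: 6.9
tcp_pos: [0.4793, -0.194, 0.133]
ee_rot: [[-0.905, 0.424, -0.001], [0.424, 0.905, 0.0], [0.001, -0.0, -1.0]]
wrist_force: [0.2, -0.1, -5.0]
gripper_width: 0.661
gripper_force: 30.0
```

```bash
python3 -c "
from h import *
from station import r
go([.4796,-.1941,.13],64.95)
for i in range(2):r.capture('wrist')
go([.4796,-.1941,.125],64.95)
"
```

```text
6.9 [ 0.4793 -0.194   0.133 ] F [ 0.2 -0.1 -5. ] w 0.661 gf 30.0 j [  -4.   17.  -23.   -0.  -50. -111.]
shift [-0.3  0.1  3. ] turn [-0.    -0.001 -0.001]
7.0 [ 0.4789 -0.194   0.1327] F [-0.6  0.2 -4. ] w 0.663 gf 30.0 j [  -4.   17.  -23.   -0.  -50. -111.]
shift [-0.7  0.2  7.7] turn [-0.    -0.002 -0.001]
```

>>> {"method": "servo_tool", "body": {
  "commands": [
    [[0.6,0,0,2,0,0,0],[0.6,0,0,4,0,0,0],[0.6,0,0,6,0,0,0],[0.6,0,0,8,0,0,0],[0.6,0,0,9.5,0,0,0]]
  ]
}}

```text
time_s: 7.5
tcp_pos: [0.4794, -0.1941, 0.1239]
ee_rot: [[-0.906, 0.424, -0.0], [0.424, 0.906, 0.0], [0.0, -0.0, -1.0]]
wrist_force: [-0.2, -0.7, -4.6]
gripper_width: 0.662
gripper_force: 30.0
```

>>> {"method": "servo_tool", "body": {
  "commands": [
    [[0.6,0,0,0.8,0,0,0],[0.6,0,0,1.6,0,0,0],[0.6,0,0,2.4,0,0,0],[0.6,0,0,3.2,0,0,0],[0.6,0,0,4,0,0,0]]
  ]
}}

```text
time_s: 8.0
tcp_pos: [0.4795, -0.1941, 0.1201]
ee_rot: [[-0.906, 0.424, 0.0], [0.424, 0.906, -0.0], [-0.0, 0.0, -1.0]]
wrist_force: [0.0, -0.5, -5.1]
gripper_width: 0.666
gripper_force: 30.0
```

>>> {"method": "servo_tool", "body": {
  "commands": [
    [[0.6,0,0,0.8,0,0,0],[0.6,0,0,1.6,0,0,0],[0.6,0,0,2.4,0,0,0],[0.6,0,0,3.2,0,0,0],[0.6,0,0,4,0,0,0]]
  ]
}}

```text
time_s: 8.5
tcp_pos: [0.4795, -0.1941, 0.116]
ee_rot: [[-0.906, 0.424, 0.0], [0.424, 0.906, 0.0], [-0.0, 0.0, -1.0]]
wrist_force: [0.3, 0.2, -3.9]
gripper_width: 0.663
gripper_force: 30.0
```

>>> {"method": "servo_tool", "body": {
  "commands": [
    [[0.6,0,0,0.8,0,0,0],[0.6,0,0,1.6,0,0,0],[0.6,0,0,2.4,0,0,0],[0.6,0,0,3.2,0,0,0],[0.6,0,0,4,0,0,0]]
  ]
}}

```text
time_s: 9.0
tcp_pos: [0.4795, -0.1941, 0.112]
ee_rot: [[-0.906, 0.424, 0.0], [0.424, 0.906, -0.0], [-0.0, -0.0, -1.0]]
wrist_force: [-0.3, -0.6, -5.6]
gripper_width: 0.664
gripper_force: 30.0
```

>>> {"method": "servo_tool", "body": {
  "commands": [
    [[0.6,0,0,0.8,0,0,0],[0.6,0,0,1.6,0,0,0],[0.6,0,0,2.4,0,0,0],[0.6,0,0,3.2,0,0,0],[0.6,0,0,4,0,0,0]]
  ]
}}

```text
time_s: 9.5
tcp_pos: [0.4795, -0.1941, 0.1116]
ee_rot: [[-0.906, 0.423, 0.001], [0.423, 0.906, -0.001], [-0.001, -0.001, -1.0]]
wrist_force: [-9.3, 5.8, 22.6]
gripper_width: 0.666
gripper_force: 30.0
```

>>> {"method": "servo_tool", "body": {
  "commands": [
    [[0.6,0,0,-1,0,0,0],[0.6,0,0,-2,0,0,0],[0.6,0,0,-2.5,0,0,0],[0.6,0,0,-2.5,0,0,0],[0.6,0,0,-2.5,0,0,0]]
  ]
}}

```text
time_s: 10.0
tcp_pos: [0.4795, -0.1941, 0.1117]
ee_rot: [[-0.906, 0.424, 0.0], [0.424, 0.906, -0.0], [-0.0, -0.0, -1.0]]
wrist_force: [-3.9, 2.6, 8.8]
gripper_width: 0.667
gripper_force: 30.0
```

```bash
python3 -c "
from h import *
from station import r
go([.4796,-.1941,.13],64.95)
c=dict(np.load('scene0.npz'));p=np.array([.4719,-.1895])
C=-c['R'].T@c['t'];k=C[:2]-p;k/=np.linalg.norm(k)
for z in(.08,.09,.1): print(z,((proj(c,[*(p+.03*k),z])-[185,250])*5+[400,0]).round(),((proj(c,[*(p+.03*k),z-.016])-[185,250])*5+[400,0]).round())
c=r.capture('scene');cv2.imwrite('pics/s3.png',cv2.resize(c['pixels'][230:350,160:304,::-1],(720,600),interpolation=2))
"
```

```text
10.0 [ 0.4795 -0.1941  0.1117] F [-3.9  2.6  8.8] w 0.667 gf 30.0 j [  -4.   19.  -24.    0.  -47. -111.]
shift [ -0.1   0.1 -18.3] turn [-0.  0. -0.]
0.08 [[554. 210.]] [[559. 227.]]
0.09 [[550. 199.]] [[556. 217.]]
0.1 [[547. 188.]] [[552. 206.]]
```

View pics/s3.png

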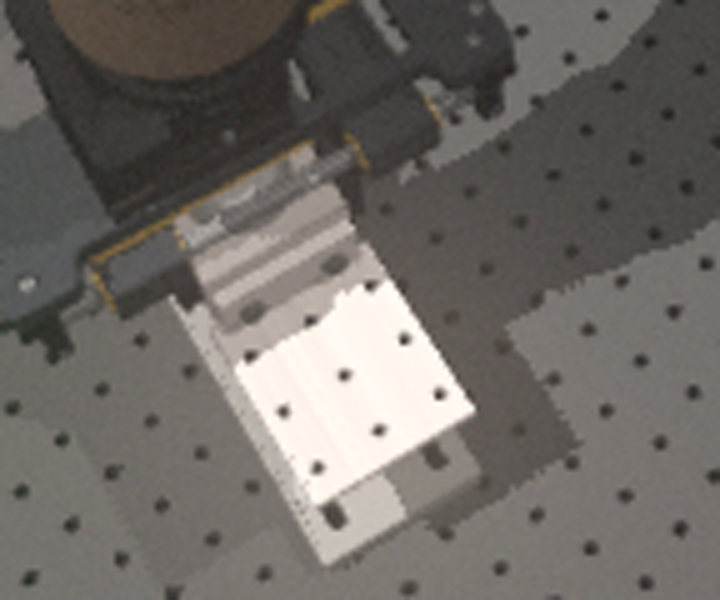

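>>> {"method": "servo_tool", "body": {
  "commands": [
    [[0.6,0,0,-0.8,0,0,0],[0.6,0,0,-1.2,0,0,0],[0.6,0,0,-1.2,0,0,0],[0,0,0,-1.2,0,0,0],[0,0,0,-1.2,0,0,0]]
  ]
}}

```text
time_s: 10.55
tcp_pos: [0.4803, -0.1943, 0.1118]
ee_rot: [[-0.906, 0.424, 0.002], [0.424, 0.906, -0.0], [-0.002, 0.0, -1.0]]
wrist_force: [0.5, -0.6, 1.2]
gripper_width: 0.771
gripper_force: 0.0
```

>>> {"method": "servo_tool", "body": {
  "commands": [
    [[0,0,0,0,0,0,0],[0,0,0,0,0,0,0],[0,0,0,0,0,0,0],[0,0,0,0,0,0,0],[0,0,0,0,0,0,0]]
  ]
}}

```text
time_s: 11.05
tcp_pos: [0.4795, -0.1941, 0.1118]
ee_rot: [[-0.906, 0.424, 0.0], [0.424, 0.906, -0.0], [-0.0, 0.0, -1.0]]
wrist_force: [-0.2, 1.0, -0.1]
gripper_width: 1.0
gripper_force: 0.0
```

Released; retreat straight up.

>>> {"method": "servo_tool", "body": {
  "commands": [
    [[0,0,0,-15,0,0,0],[0,0,0,-45,0,0,0],[0,0,0,-85,0,0,0],[0,0,0,-125,0,0,0],[0,0,0,-160,0,0,0]]
  ]
}}

```text
time_s: 11.55
tcp_pos: [0.4795, -0.1942, 0.2741]
ee_rot: [[-0.906, 0.424, 0.002], [0.424, 0.906, -0.0], [-0.002, 0.0, -1.0]]
wrist_force: [1.0, 0.6, -0.7]
gripper_width: 1.006
gripper_force: 0.0
```

>>> {"method": "servo_tool", "body": {
  "commands": [
    [[0,35,15,0,0,0,0],[0,70,45,0,0,0,0],[0,80,85,0,0,0,0],[0,80,125,0,0,0,0],[0,80,155,0,0,0,0]]
  ]
}}

```text
time_s: 12.05
tcp_pos: [0.473, -0.0179, 0.2724]
ee_rot: [[-0.906, 0.423, 0.002], [0.423, 0.906, 0.0], [-0.001, 0.001, -1.0]]
wrist_force: [0.6, -0.7, -0.2]
gripper_width: 1.0
gripper_force: 0.0
```

```bash
python3 -c "
from h import *
from station import r
go([.4796,-.1941,.13],64.95)
s=r.capture('scene');t=r.capture('top');np.savez('top4.npz',**t)
S=cv2.resize(s['pixels'][230:350,170:266,::-1],(400,500),interpolation=2)
T=cv2.resize(t['pixels'][180:280,330:410,::-1],(400,500),interpolation=2)
cv2.imwrite('pics/f.png',np.hstack([S,T]))
"
```

```text
12.05 [ 0.473  -0.0179  0.2724] F [ 0.6 -0.7 -0.2] w 1.0 gf 0.0 j [  18.    5.  -16.    0.  -68. -133.]
shift [ -80.4 -157.   142.3] turn [0.001 0.001 0.   ]
```

View pics/f.png

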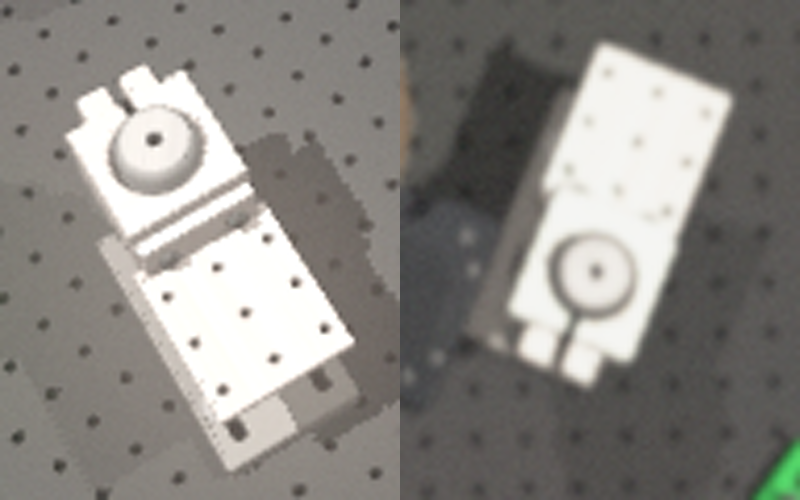

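```bash
python3 -c "
from station import r
print(r.finish_job())"
```

```text
the job is handed in; nothing more can be done
None
```

The bracket is fitted on the post and sits on the stop collar, its shelf over the foot's long side and within about 1° of it; it is released, the arm is clear, and the job was handed in at about 12 s (no verdict was returned).

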